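# Find the loaded lens tube by weight and present it to the inspection port

## Robot

A 6-joint arm with a two-finger parallel gripper is mounted at the origin on the work surface. World frame = base frame: x ahead of the robot, y to its left, z up, the work surface at z = 0. Lengths are in mm, angles in rad, forces in N, time in s.
With the tool pointing down it reaches from about 350 to 775 mm from the base axis. Payload 7.3 kg.
Tool frame: the origin (TCP) lies at the very end of the fingers, on their centre line; the grasp point (between the pads) lies bot.grip_point_offset behind it (bot.grip_point_offset is the distance from the TCP to the grasp point, in mm); z points along the fingers, y is the line along which they close (so a half turn about z gives the same grasp; the last joint's range is limited). The gripper opens to 92 mm and grips with 3 to 60 N. Pads are 19 mm wide; open, the fingers measure 130 mm over their backs; the gripper's body (75 mm by 190 mm) begins 47 mm behind the grasp point.
Start: joints at [1.043, 0.342, 1.524, -0, 1.275, -0.146], TCP at [195.6, 487.226, 188.141] pointing down, gripper open.
Joint ranges: [-2.53, 2.53], [-0.77, 2.02], [0.04, 2.7], [-1, 4.14], [0.28, 2.66], [-3.11, 3.11]. Speed limits (rad/s): [2.57, 2.57, 3.14, 3.14, 3.14, 3.14].

## Interface

Orientations are given as [roll, pitch, yaw] about the fixed x, y, z axes, in that order (R = Rz(yaw) Ry(pitch) Rx(roll)).
In Python, from plant import bot gives the robot as it stands. The module is installed in compiled form; this text tells all that it offers.
- The arm moves only by the tool carry_out, never from a script. Its argument "plan" is a list of rows, each an object of numbers: "tx", "ty", "tz": the shift along the world's x, y, z in mm; "rx", "ry", "rz": the turn, a rotation vector about the world's x, y, z in rad. A call has 1 to 12 rows; each row shifts and turns the commanded pose from where the row before left it; what a row does not reach is not made up. A row lasts 1/10 s, in which the tool goes at most 50 mm and 8.59 degrees, less where a joint would pass 70% of its speed; a pose out of reach is approached as far as the arm can. A call with a gripper value outside its range is refused whole. "gripper" is the closure, from 0 (fully open) to 1 (shut), set as the call begins (left out, the last holds). The fingers move at their own pace and stop on an object; the grip force is fixed at half the most. Time passes only in rows, so rows that do not move let the fingers close. It gives the time, the measured TCP pose, the force, the opening and the grip force at its end, in the units of the state.
- bot.get_obs(): the state, without advancing time (a new reading comes with each control period).
- bot.capture(name): name is "scene" or "top"; returns the picture (480x640x3 uint8, red, green, blue); there is no depth.
- bot.camera_model(name): a dict with "camera_matrix" (3x3 intrinsics, pixels), "dist" ([k1, k2, p1, p2, k3] as OpenCV has them; the pictures are not rectified), "R" (3x3) and "t" (3): a world point X has camera coordinates R X + t. Camera axes: x right, y down, z forward; pixel columns grow to the right and rows downward; lengths in mm; the calibration is good to about 2 mm. A picture is of the moment at which its call begins. camera_model takes no time and is no camera call.
- bot.close_job(): hands the job in; it is judged then, once.
The state is a dict: "time": time; "joint_positions": joint angles; "dq": joint speeds; "tau": joint torques, N m; "tool_pos": TCP position; "tcp_rot": TCP orientation; "contact_force": force on the tool from outside, world axes, zero at the start; "moment": the same for the moment, N m; "grip_width": finger opening in mm; "finger_force": force on a finger pad.
Only numpy, scipy, OpenCV 4.12 (cv2) and the standard library are available. Lean on these libraries where they do the work, as an engineer would, in place of code of your own. Each camera call takes 0.05 s, during which the arm holds its last target. There are 200 camera calls.

## Task

One of the two capped tubes in the rack still has its lens inside and is therefore the heavier, but they look the same: lift the left one (seen from the robot) clear of the rack to feel its weight, stand it back upright in its nest, then lift the right one. Hold the heavier tube upright and still a few centimetres above the glass of the inspection port, centred on it and turned so that its tab points the same way as the port's tab, with the other tube standing back in its own nest. Finish while still holding the tube there; never touch the port, tip a tube over or disturb the other things on the bench.

Things in the scene. Friction and masses are not known exactly. Their poses are not given: they have to be found in the camera images.
- left_tube: the left (+y) of two identical closed lens tubes: dark upright cylinder, black cap, 50 mm diameter, 70 mm tall; origin at the centre of its underside, z up. A metal tab sticks out 10 mm from its side along its x axis; a bright line on the cap points the same way. By chance one tube holds the lens and weighs 0.31 to 0.44 kg, the other 0.14 to 0.20 kg; the content can shift 2 mm. Stiff: grip the upper half, 40 to 60 N is safe.
- right_tube: the right (-y) of two identical closed lens tubes: dark upright cylinder, black cap, 50 mm diameter, 70 mm tall; origin at the centre of its underside, z up. A metal tab sticks out 10 mm from its side along its x axis; a bright line on the cap points the same way. By chance one tube holds the lens and weighs 0.31 to 0.44 kg, the other 0.14 to 0.20 kg; the content can shift 2 mm. Stiff: grip the upper half, 40 to 60 N is safe.
- left_tube_tab (a point): outer end of the left tube's index tab, 35 mm from the tube's axis along its x, 23 mm above its underside; the tab is 8 mm wide and 10 mm high and stays clear above the rack when seated
- right_tube_tab (a point): outer end of the right tube's index tab, 35 mm from the tube's axis along its x, 23 mm above its underside; the tab is 8 mm wide and 10 mm high and stays clear above the rack when seated
- rack: fixed grey plastic block, 90 mm (x) by 230 mm (y) by 25 mm high, with two round nests 130 mm apart along its y axis, each 54 mm wide and 12 mm deep with a small chamfer. Origin: centre of its underside
- nest_left (a point): centre of the floor of the rack's left nest (its +y end), 13 mm above the bench; a seated tube's origin lies here
- nest_right (a point): centre of the floor of the rack's right nest (its -y end), 13 mm above the bench; a seated tube's origin lies here
- port: the inspection port: a fixed, upward-looking black round lens head, 72 mm in diameter and 80 mm high, on a 100 mm square base plate, with a white light ring around the dark glass in its top. Its bare metal tab (8 mm wide, top level with the head's rim or below) sticks out 18 mm from the head along its x axis. Origin: centre of its underside, z up
- port_mouth (a point): centre of the port's glass, in the port's top face 80 mm above the bench; axes as the port's
- driver: a loose red-handled screwdriver, 170 mm long, lying on the bench; leave it alone. Origin: underside of its middle region
- mirror_mount: a loose optics mount on a post with a round steel foot 56 mm wide, 120 mm tall; leave it alone. Origin: centre of its underside
- lamp_driver: a loose blue control box with a metal knob, 90 x 90 x 75 mm; leave it alone. Origin: centre of its underside
Not all that is in view belongs to the job. Leave any red look-alike of the right_tube alone.

How it is judged (in metres and radians):
On the way, in this order (a step that is already met when the one before it is completed fails the run):
1. the left tube is lifted clear of the rack in the gripper while the right one stands in its nest (height (world z) of left_tube above 0.04 m and contact force between the fingers and left_tube above 1 N and contact force between left_tube and rack below 0.1 N and horizontal distance between right_tube and nest_right below 0.006 m and z of right_tube in the frame of nest_right between -0.004 and 0.004 m and angle between right_tube's own z axis and vertical below 0.08 rad), for 0.3 s.
2. then the right tube is lifted clear of the rack in the gripper while the left one stands upright in its nest (height (world z) of right_tube above 0.04 m and contact force between the fingers and right_tube above 1 N and contact force between right_tube and rack below 0.1 N and horizontal distance between left_tube and nest_left below 0.006 m and z of left_tube in the frame of nest_left between -0.004 and 0.004 m and angle between left_tube's own z axis and vertical below 0.08 rad), for 0.3 s.
At the end, for the whole second after the job is handed in: The tube with the lens is held still by the fingers alone, upright within 0.12 rad, 10 to 70 mm above the port's glass, centred within 10 mm, its tab along the port's within 0.25 rad; the other stands released in its own nest (6 mm sideways, 4 mm in height, 0.08 rad) (((distance between lens_c0 and left_tube below 0.04 m and horizontal distance between left_tube and port_mouth below 0.01 m and z of left_tube in the frame of port_mouth between 0.01 and 0.07 m and angle between left_tube's own z axis and vertical below 0.12 rad and angle between the x axis of left_tube and the x axis of port, either way round below 0.25 rad and x of left_tube_tab in the frame of port above 0.01 m and contact force between the fingers and left_tube above 1 N and contact force between left_tube and port below 0.1 N and contact force between left_tube and rack below 0.1 N and contact force between each of left_tube, the arm, the fingers and right_tube below 0.1 N and contact force between left_tube and driver below 0.1 N and contact force between left_tube and mirror_mount below 0.1 N and contact force between left_tube and lamp_driver below 0.1 N and linear speed of each of left_tube, right_tube below 0.02 m/s and horizontal distance between right_tube and nest_right below 0.006 m and z of right_tube in the frame of nest_right between -0.004 and 0.004 m and angle between right_tube's own z axis and vertical below 0.08 rad) or (distance between lens_c0 and right_tube below 0.04 m and horizontal distance between right_tube and port_mouth below 0.01 m and z of right_tube in the frame of port_mouth between 0.01 and 0.07 m and angle between right_tube's own z axis and vertical below 0.12 rad and angle between the x axis of right_tube and the x axis of port, either way round below 0.25 rad and x of right_tube_tab in the frame of port above 0.01 m and contact force between the fingers and right_tube above 1 N and contact force between right_tube and port below 0.1 N and contact force between right_tube and rack below 0.1 N and contact force between each of right_tube, the arm, the fingers and left_tube below 0.1 N and contact force between right_tube and driver below 0.1 N and contact force between right_tube and mirror_mount below 0.1 N and contact force between right_tube and lamp_driver below 0.1 N and linear speed of each of right_tube, left_tube below 0.02 m/s and horizontal distance between left_tube and nest_left below 0.006 m and z of left_tube in the frame of nest_left between -0.004 and 0.004 m and angle between left_tube's own z axis and vertical below 0.08 rad))); the arm keeps its last pose, push and grip.
It fails at once if the port is touched (over 1 N) (contact force between port and anything else above 1 N).
It fails at once if a tube is tipped by more than 0.6 rad (angle between any of left_tube, right_tube's own z axis and vertical above 0.6 rad).
It fails at once if a bystander is moved by more than 20 mm (distance of any of driver, mirror_mount, lamp_driver from where it was at the start of the episode above 0.02 m).
It also fails if it takes over 72 s, if anything falls off the work surface, if the arm or the gripper's body presses on something with over 40 N, if the wrist force passes 120 N, or if a joint passes its speed limit or range.

## Working session

There is one attempt and no reset: what is moved stays moved. The work goes in short steps, Python scripts to look and compute and a tool call to move; the robot and the scene stay as the last step left them, time stands still between calls to the robot, and variables do not carry over. Pictures are saved under pics/ and viewed, at most 10 in all, crops included, and the job is handed in when it is done.

Besides the shell and the picture viewer there is one more tool, called after ">>>" by a JSON object that holds its "op" and its "data", one argument or row to a line. carry_out: Moves the arm, as the interface text tells. Its arguments: {"type":"object","properties":{"plan":{"type":"array"},"gripper":{"type":"number"}},"required":["plan"]}

```bash
mkdir -p pics
python3 - <<'E'
from plant import bot
import cv2
for n in("scene","top"):
    im=bot.capture(n); cv2.imwrite(f"pics/{n}0.png",im[:,:,::-1])
    c=bot.camera_model(n); print(n,c["camera_matrix"],c["dist"],(-c["R"].T@c["t"]),c["R"])
print(bot.get_obs(),bot.grip_point_offset)
E
```

```text
scene [[475.64602245   0.         321.26436317]
 [  0.         475.64602245 236.23242367]
 [  0.           0.           1.        ]] [-0.06341602  0.          0.          0.          0.        ] [1025.34030024 -175.79281846  824.28589142] [[ 0.15564057  0.98779735  0.00569282]
 [ 0.85891407 -0.13248234 -0.49468681]
 [-0.48789612  0.08188298 -0.86905267]]
top [[496.80438453   0.         314.14064013]
 [  0.         496.80438453 242.17509716]
 [  0.           0.           1.        ]] [-0.10704849  0.          0.          0.          0.        ] [411.20327681 -88.48509341 910.8272895 ] [[ 0.10270062 -0.9947091   0.00252852]
 [-0.96704156 -0.10043878 -0.23397151]
 [ 0.23298755  0.02158383 -0.97224017]]
{'time': 0.1, 'joint_positions': array([ 1.04300017e+00,  3.42644651e-01,  1.52491762e+00, -1.01827465e-05,
        1.27537839e+00, -1.46004374e-01]), 'dq': array([-0.00075287, -0.00123347, -0.00164595, -0.00167191,  0.0020044 ,
       -0.00080084]), 'tau': array([ 2.09625352e-03, -4.32003343e+01, -2.44694996e+01,  7.20845629e-02,
        5.26345137e-02, -7.35633830e-05]), 'tool_pos': array([195.38414256, 486.85009724, 187.52019601]), 'tcp_rot': array([-3.14025757e+00, -1.86482075e-04,  2.75980372e+00]), 'contact_force': array([-0.45927309, -0.01132261, -0.09581418]), 'moment': array([-0.0634915 , -0.00853362, -0.0175481 ]), 'finger_force': 0.0, 'grip_width': 92.00181930237812} 18.8
```

View pics/scene0.png

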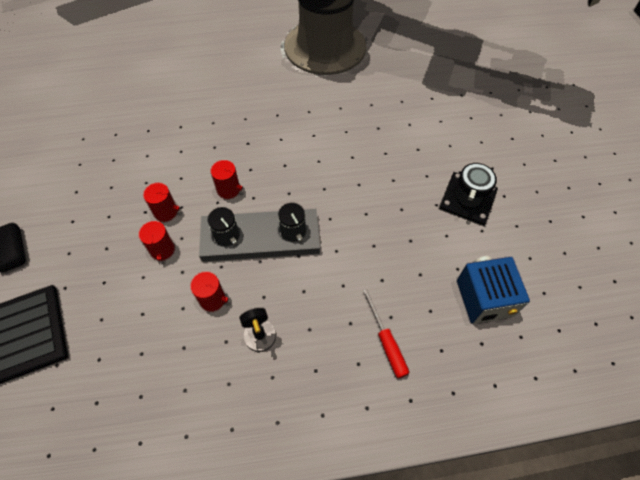

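View pics/top0.png

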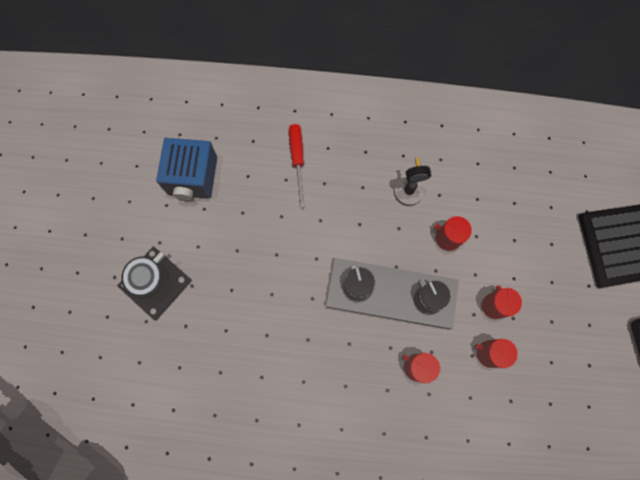

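Scene view: the robot is at the top. The rack is at (260,235), the left tube at (292,222), the right tube at (223,226) and the port ring at (479,177), with its tab towards (474,195). Top view (up = +x, left = +y): left tube at (359,284), right tube at (433,296), port ring at (142,276), tab at (158,258). The red look-alikes surround the right tube. Next I'll look at enlarged crops.

```bash
cat > h.py <<'E'
import numpy as np, cv2
from plant import bot
def ray(n,uv,z):
    "pixels -> world points on plane z (mm)"
    c=bot.camera_model(n); K=np.array(c["camera_matrix"]);R=np.array(c["R"]);t=np.array(c["t"]).ravel()
    p=cv2.undistortPoints(np.float64(uv).reshape(-1,1,2),K,np.array(c["dist"])).reshape(-1,2)
    d=np.c_[p,np.ones(len(p))]@R; o=-R.T@t
    return o+d*((z-o[2])/d[:,2])[:,None]
def proj(n,X):
    c=bot.camera_model(n);R=np.array(c["R"])
    return cv2.projectPoints(np.float64(X).reshape(-1,1,3),cv2.Rodrigues(R)[0],np.float64(c["t"]),np.array(c["camera_matrix"]),np.array(c["dist"]))[0].reshape(-1,2)
E
python3 - <<'E'
import cv2,numpy as np
t=cv2.imread("pics/top0.png");s=cv2.imread("pics/scene0.png")
f=lambda im,x,y,w,h:cv2.resize(im[y:y+h,x:x+w],(w*5,h*5) if 0 else (400,300),interpolation=cv2.INTER_CUBIC)
g=lambda a:cv2.convertScaleAbs(a,alpha=1.5,beta=10)
cv2.imwrite("pics/crop.png",g(np.vstack([np.hstack([f(t,330,250,128,96),f(t,110,236,80,60)]),np.hstack([f(s,195,190,128,96),f(s,435,155,80,60)])])))
E
```

```text
(no output)
```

View pics/crop.png

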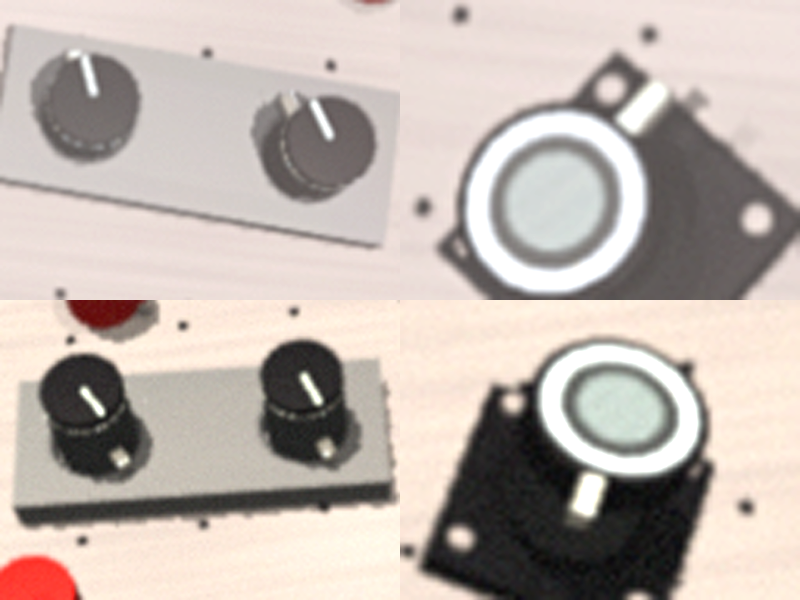

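The crops are clear. Each cap line runs from the cap centre outward and lines up with the tab. The port's tab points up and right in the top view. Now I'll compute positions.

```bash
cat > m.py <<'E'
from h import *
T={n:cv2.cvtColor(cv2.imread(f"pics/{n}0.png"),cv2.COLOR_BGR2GRAY) for n in("top","scene")}
def blob(n,box,th):
    x,y,w,h=box; m=(T[n][y:y+h,x:x+w]>th).astype(np.uint8)
    k,l,s,c=cv2.connectedComponentsWithStats(m); i=1+np.argmax(s[1:,4])
    v,u=np.nonzero(l==i); return np.c_[u+x,v+y]
cap={"L":{"top":(360.4,282),"scene":(291.9,213.7)},"R":{"top":(435.6,295.1),"scene":(221.6,219.4)}}
for k in cap:
    for n in cap[k]:
        c=cap[k][n]; C=ray(n,[c],83)[0]
        b=blob(n,(int(c[0])-9,int(c[1])-9,19,19),100); P=ray(n,b,83)[:,:2]
        l=cv2.fitLine(np.float32(P),cv2.DIST_L2,0,.01,.01).ravel(); d=l[:2]*np.sign(l[:2]@(P.mean(0)-C[:2]))
        print(k,n,C.round(1),"line ctr",P.mean(0).round(1),len(b),"yaw",np.degrees(np.arctan2(d[1],d[0])).round(1))
for n,box in(("top",(120,255,35,42)),("scene",(455,160,45,35))):
    b=blob(n,box,200); P=ray(n,cv2.convexHull(b.astype(np.int32)).reshape(-1,2),80)
    (cx,cy),r=cv2.minEnclosingCircle(np.float32(P[:,:2])); print("port",n,cx,cy,r)
print("tab top",ray("top",[(110+622/5-400/5,236+125/5),(110+660/5-400/5,236+92/5)],78).round(1))
print("tab scene",ray("scene",[(435+592/5-80,155+(475-300)/5),(435+580/5-80,155+(512-300)/5)],78).round(1))
print("port plate holes (top)",ray("top",[(110+(608-400)/5,236+88/5),(110+(757-400)/5,236+218/5)],8).round(1))
E
python3 m.py
```

```text
L top [ 549.  -154.7   83. ] line ctr [ 558.3 -151.1] 26 yaw 21.0
L scene [ 553.7 -152.    83. ] line ctr [ 563.1 -149.4] 29 yaw 18.7
R top [ 539.5 -283.1   83. ] line ctr [ 548.5 -278.6] 29 yaw 32.8
R scene [ 546.3 -281.    83. ] line ctr [ 552.3 -276.9] 26 yaw 27.9Traceback (most recent call last):
  File "m.py", line 15, in <module>
    b=blob(n,box,200); P=ray(n,cv2.convexHull(b.astype(np.int32)).reshape(-1,2),80)
  File "m.py", line 5, in blob
    k,l,s,c=cv2.connectedComponentsWithStats(m); i=1+np.argmax(s[1:,4])
                                                     ~~~~~~~~~^^^^^^^^^
    return _wrapfunc(a, 'argmax', axis=axis, out=out, **kwds)
    return bound(*args, **kwds)
ValueError: attempt to get argmax of an empty sequence
```

```bash
sed -i 's/blob(n,box,200)/blob(n,box,165)/' m.py; python3 m.py | tail -n +5; python3 -c "
from h import *
x=bot.get_obs();print(x['tool_pos'],x['tcp_rot'],x['joint_positions'])
im=cv2.imread('pics/top0.png');print(im[255:297,120:160].max(),im[276,126:160:2].max(1))"
```

```text
port top 520.1483154296875 219.85781860351562 30.1829833984375
port scene 520.780517578125 220.20401000976562 30.543048858642578
tab top [[549.  200.9  78. ]
 [561.9 189.6  78. ]]
tab scene [[549.7 200.7  78. ]
 [565.6 190.6  78. ]]
port plate holes (top) [[574.  233.1   8. ]
 [531.4 168.5   8. ]]
[195.38414256 486.85009724 187.52019601] [-3.14025757e+00 -1.86482075e-04  2.75980372e+00] [ 1.04300017e+00  3.42644651e-01  1.52491762e+00 -1.01827465e-05
  1.27537839e+00 -1.46004374e-01]
192 [183  99  94 138 137 138 139 139 139 138 138 140 122  81 147 191 156]
```

Run:
```python
from h import *
print("reds top caps z70",ray("top",[(457,230),(508,302),(503,353),(425,368)],70).round(0)[:,:2].tolist())
print("mount foot",ray("top",[(409,190)],5).round(0),"mount top z110",ray("top",[(418,173)],110).round(0),ray("scene",[(254,318)],110).round(0))
```

```text
reds top caps z70 [[661.0, -319.0], [542.0, -413.0], [454.0, -407.0], [418.0, -275.0]]
mount foot [[ 751. -240.    5.]] mount top z110 [[ 744. -237.  110.]] [[ 755. -236.  110.]]
```

>>> {"op": "carry_out", "data": {
  "plan": [
    {"tx": 22,"ty": -40,"rz": 0.06},
    {"tx": 22,"ty": -40,"rz": 0.06},
    {"tx": 22,"ty": -40,"rz": 0.06},
    {"tx": 22,"ty": -40,"rz": 0.06},
    {"tx": 22,"ty": -40,"rz": 0.06},
    {"tx": 22,"ty": -40,"rz": 0.06},
    {"tx": 22,"ty": -40,"rz": 0.06},
    {"tx": 22,"ty": -40,"rz": 0.06},
    {"tx": 22,"ty": -40,"rz": 0.06},
    {"tx": 22,"ty": -40,"rz": 0.06},
    {"tx": 22,"ty": -40,"rz": 0.06},
    {"tx": 22,"ty": -40,"rz": 0.06}
  ],
  "gripper": 0
}}

```text
invalid input at $.plan[0]: expected keys tx, ty, tz, rx, ry, rz
```

>>> {"op": "carry_out", "data": {
  "plan": [
    {"tx": 23,"ty": -40},
    {"tx": 23,"ty": -40},
    {"tx": 23,"ty": -40},
    {"tx": 22,"ty": -40},
    {"tz": -30},
    {"tz": -30},
    {"tz": 0},
    {"tz": 0}
  ]
}}

```text
invalid input at $.plan[0]: expected keys tx, ty, tz, rx, ry, rz
```

All six keys are needed.

>>> {"op": "carry_out", "data": {
  "plan": [
    {"tx": 22,"ty": -40,"tz": 0,"rx": 0,"ry": 0,"rz": 0.06},
    {"tx": 22,"ty": -40,"tz": 0,"rx": 0,"ry": 0,"rz": 0.06},
    {"tx": 22,"ty": -40,"tz": 0,"rx": 0,"ry": 0,"rz": 0.06},
    {"tx": 22,"ty": -40,"tz": 0,"rx": 0,"ry": 0,"rz": 0.06},
    {"tx": 22,"ty": -40,"tz": 0,"rx": 0,"ry": 0,"rz": 0.06},
    {"tx": 22,"ty": -40,"tz": 0,"rx": 0,"ry": 0,"rz": 0.06},
    {"tx": 22,"ty": -40,"tz": 0,"rx": 0,"ry": 0,"rz": 0.06},
    {"tx": 22,"ty": -40,"tz": 0,"rx": 0,"ry": 0,"rz": 0.06},
    {"tx": 22,"ty": -40,"tz": 0,"rx": 0,"ry": 0,"rz": 0.06},
    {"tx": 22,"ty": -40,"tz": 0,"rx": 0,"ry": 0,"rz": 0.06},
    {"tx": 22,"ty": -40,"tz": 0,"rx": 0,"ry": 0,"rz": 0.06},
    {"tx": 22,"ty": -40,"tz": 0,"rx": 0,"ry": 0,"rz": 0.06}
  ],
  "gripper": 0
}}

```text
time: 1.3
tool_pos: [460.0, 5.4, 188.0]
tcp_rot: [3.141, -0.0, -2.801]
contact_force: [0.8, -0.1, -0.6]
grip_width: 91.8
finger_force: 0.0
```

>>> {"op": "carry_out", "data": {
  "plan": [
    {"tx": 23,"ty": -40,"tz": 0,"rx": 0,"ry": 0,"rz": 0},
    {"tx": 23,"ty": -40,"tz": 0,"rx": 0,"ry": 0,"rz": 0},
    {"tx": 23,"ty": -40,"tz": 0,"rx": 0,"ry": 0,"rz": 0},
    {"tx": 22,"ty": -40,"tz": 0,"rx": 0,"ry": 0,"rz": 0},
    {"tx": 0,"ty": 0,"tz": -30,"rx": 0,"ry": 0,"rz": 0},
    {"tx": 0,"ty": 0,"tz": -30,"rx": 0,"ry": 0,"rz": 0},
    {"tx": 0,"ty": 0,"tz": 0,"rx": 0,"ry": 0,"rz": 0},
    {"tx": 0,"ty": 0,"tz": 0,"rx": 0,"ry": 0,"rz": 0}
  ]
}}

```text
time: 2.1
tool_pos: [550.5, -152.6, 128.3]
tcp_rot: [3.141, -0.001, -2.803]
contact_force: [0.3, -0.3, 0.5]
grip_width: 91.5
finger_force: 0.0
```

>>> {"op": "carry_out", "data": {
  "plan": [
    {"tx": 0,"ty": 0,"tz": -30,"rx": 0,"ry": 0,"rz": 0},
    {"tx": 0,"ty": 0,"tz": -25,"rx": 0,"ry": 0,"rz": 0},
    {"tx": 0,"ty": 0,"tz": -15,"rx": 0,"ry": 0,"rz": 0},
    {"tx": 0,"ty": 0,"tz": -11,"rx": 0,"ry": 0,"rz": 0},
    {"tx": 0,"ty": 0,"tz": 0,"rx": 0,"ry": 0,"rz": 0},
    {"tx": 0,"ty": 0,"tz": 0,"rx": 0,"ry": 0,"rz": 0}
  ]
}}

```text
time: 2.7
tool_pos: [551.5, -153.0, 48.5]
tcp_rot: [-3.14, 0.002, -2.803]
contact_force: [-0.1, 0.5, 1.0]
grip_width: 91.9
finger_force: 0.0
```

>>> {"op": "carry_out", "data": {
  "plan": [
    {"tx": 0,"ty": 0,"tz": 0,"rx": 0,"ry": 0,"rz": 0},
    {"tx": 0,"ty": 0,"tz": 0,"rx": 0,"ry": 0,"rz": 0},
    {"tx": 0,"ty": 0,"tz": 0,"rx": 0,"ry": 0,"rz": 0},
    {"tx": 0,"ty": 0,"tz": 0,"rx": 0,"ry": 0,"rz": 0}
  ],
  "gripper": 0.4
}}

```text
time: 3.1
tool_pos: [550.7, -152.8, 47.4]
tcp_rot: [-3.141, 0.0, -2.803]
contact_force: [0.1, 0.5, -1.0]
grip_width: 64.2
finger_force: 0.0
```

Run:
```python
from h import *
g=lambda a,x,y:cv2.resize(a[y:y+75,x:x+100],(400,300),interpolation=cv2.INTER_CUBIC)
t=bot.capture("top")[:,:,::-1];s=bot.capture("scene")[:,:,::-1]
cv2.imwrite("pics/g1.png",cv2.convertScaleAbs(np.hstack([g(t,310,245),g(s,245,180)]),alpha=1.5,beta=10))
```

```text
(no output)
```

View pics/g1.png

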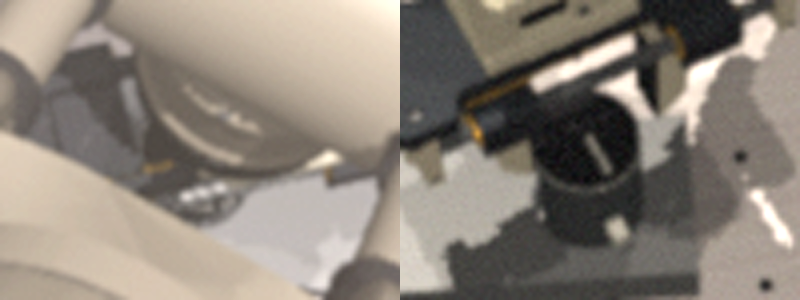

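The scene crop shows the tube (cap about (585,140)) midway between the two finger tips at (515,150) and (655,80). The arm hides the tube in the top view. I'll close gently.

>>> {"op": "carry_out", "data": {
  "plan": [
    {"tx": 0,"ty": 0,"tz": 0,"rx": 0,"ry": 0,"rz": 0},
    {"tx": 0,"ty": 0,"tz": 0,"rx": 0,"ry": 0,"rz": 0},
    {"tx": 0,"ty": 0,"tz": 0,"rx": 0,"ry": 0,"rz": 0}
  ],
  "gripper": 0.44
}}

```text
time: 3.5
tool_pos: [550.6, -152.8, 47.1]
tcp_rot: [3.141, -0.0, -2.803]
contact_force: [0.5, -0.5, -0.5]
grip_width: 51.4
finger_force: 0.0
```

>>> {"op": "carry_out", "data": {
  "plan": [
    {"tx": 0,"ty": 0,"tz": 0,"rx": 0,"ry": 0,"rz": 0},
    {"tx": 0,"ty": 0,"tz": 0,"rx": 0,"ry": 0,"rz": 0},
    {"tx": 0,"ty": 0,"tz": 0,"rx": 0,"ry": 0,"rz": 0},
    {"tx": 0,"ty": 0,"tz": 0,"rx": 0,"ry": 0,"rz": 0}
  ],
  "gripper": 1
}}

```text
time: 3.9
tool_pos: [550.6, -152.8, 47.1]
tcp_rot: [3.142, -0.0, -2.803]
contact_force: [-0.7, -0.3, 0.2]
grip_width: 23.7
finger_force: 0.0
```

The fingers closed past the tube width with no force, so the tube isn't between the pads. I'll look before doing anything else.

Run:
```python
from h import *
s=np.ascontiguousarray(bot.capture("scene")[:,:,::-1]);s=cv2.convertScaleAbs(s,alpha=1.5,beta=10)
o=bot.get_obs(); print(o["tool_pos"],o["grip_width"])
p=proj("scene",[o["tool_pos"],[551,-153.5,83]]);print(p)
x,y=230,150
c=cv2.resize(s[y:y+100,x:x+133],(798,600),interpolation=cv2.INTER_CUBIC)
for q,col in zip(p,((0,255,0),(0,0,255))): cv2.circle(c,tuple(int(v) for v in (q-[x,y])*6),4,col,-1)
cv2.imwrite("pics/g2.png",c)
```

```text
[ 550.62581802 -152.78131394   47.14334315] 19.780086318277327
[[292.18671416 222.44893761]
 [290.90735823 212.57212611]]
```

View pics/g2.png

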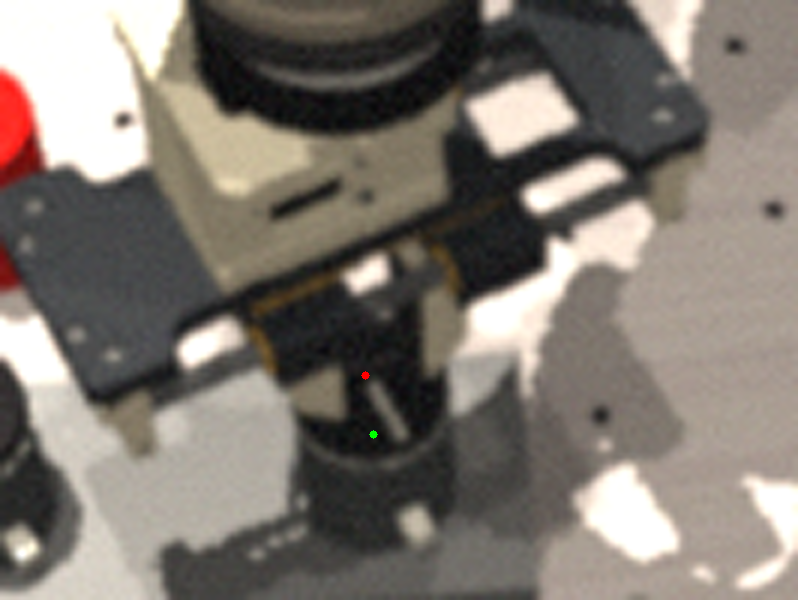

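The finger tips, at about (320,410) and (435,365) in the crop, overlap the cap disc. They appear at cap height or above it, roughly 35 mm higher than the reported TCP. I'll open, go down carefully and check against the image.

>>> {"op": "carry_out", "data": {
  "plan": [
    {"tx": 0,"ty": 0,"tz": 0,"rx": 0,"ry": 0,"rz": 0},
    {"tx": 0,"ty": 0,"tz": 0,"rx": 0,"ry": 0,"rz": 0},
    {"tx": 0,"ty": 0,"tz": 0,"rx": 0,"ry": 0,"rz": 0},
    {"tx": 0,"ty": 0,"tz": 0,"rx": 0,"ry": 0,"rz": 0},
    {"tx": 0,"ty": 0,"tz": 0,"rx": 0,"ry": 0,"rz": 0},
    {"tx": 0,"ty": 0,"tz": 0,"rx": 0,"ry": 0,"rz": 0},
    {"tx": 0,"ty": 0,"tz": 0,"rx": 0,"ry": 0,"rz": 0},
    {"tx": 0,"ty": 0,"tz": 0,"rx": 0,"ry": 0,"rz": 0},
    {"tx": 0,"ty": 0,"tz": -5,"rx": 0,"ry": 0,"rz": 0},
    {"tx": 0,"ty": 0,"tz": -5,"rx": 0,"ry": 0,"rz": 0},
    {"tx": 0,"ty": 0,"tz": -5,"rx": 0,"ry": 0,"rz": 0},
    {"tx": 0,"ty": 0,"tz": 0,"rx": 0,"ry": 0,"rz": 0}
  ],
  "gripper": 0
}}

```text
time: 5.15
tool_pos: [549.9, -152.5, 31.0]
tcp_rot: [3.14, -0.001, -2.803]
contact_force: [-0.3, 0.1, -0.0]
grip_width: 91.6
finger_force: 0.0
```

Run:
```python
from h import *
s=np.ascontiguousarray(bot.capture("scene")[:,:,::-1]);s=cv2.convertScaleAbs(s,alpha=1.5,beta=10)
o=bot.get_obs(); print(o["tool_pos"],o["grip_width"])
P=o["tool_pos"]; a=o["tcp_rot"][2]; d=np.array([np.sin(a),-np.cos(a),0])
p=proj("scene",[P,P+46*d,P-46*d,P+46*d+[0,0,36],P-46*d+[0,0,36]]);print(p)
x,y=230,150
c=cv2.resize(s[y:y+100,x:x+133],(798,600),interpolation=cv2.INTER_CUBIC)
for i,q in enumerate(p): cv2.circle(c,tuple(int(v) for v in (q-[x,y])*6),4,((0,255,0) if i<3 else (0,0,255)),-1)
cv2.imwrite("pics/g3.png",c)
```

```text
[ 550.19563    -152.60135237   31.48706564] 91.85342759100432
[[292.63277997 226.44380869]
 [313.59018321 216.95307276]
 [271.19104504 236.16088363]
 [313.43321346 206.90322756]
 [269.52615398 226.54467828]]
```

View pics/g3.png

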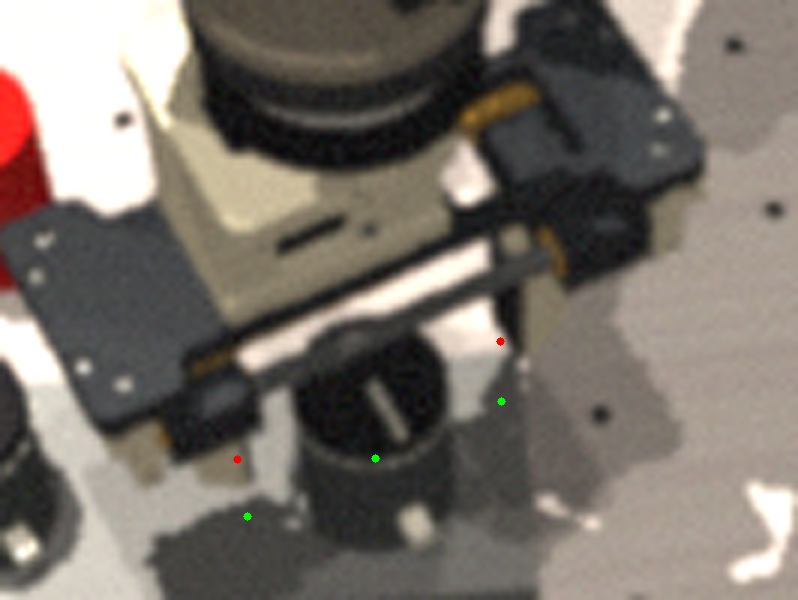

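The image shows the tips at about (240,480) and (520,355). That is above the reported positions (green dots), and the earlier closing above the cap agrees with this. The real tips are therefore about 35 mm higher than reported. I'll go down in small steps and watch the force.

>>> {"op": "carry_out", "data": {
  "plan": [
    {"tx": 0,"ty": 0,"tz": -4,"rx": 0,"ry": 0,"rz": 0},
    {"tx": 0,"ty": 0,"tz": -4,"rx": 0,"ry": 0,"rz": 0},
    {"tx": 0,"ty": 0,"tz": 0,"rx": 0,"ry": 0,"rz": 0},
    {"tx": 0,"ty": 0,"tz": 0,"rx": 0,"ry": 0,"rz": 0}
  ]
}}

```text
time: 5.6
tool_pos: [550.6, -152.8, 24.0]
tcp_rot: [3.141, -0.0, -2.803]
contact_force: [0.0, 0.1, -0.6]
grip_width: 91.5
finger_force: 0.0
```

>>> {"op": "carry_out", "data": {
  "plan": [
    {"tx": 0,"ty": 0,"tz": 0,"rx": 0,"ry": 0,"rz": 0},
    {"tx": 0,"ty": 0,"tz": 0,"rx": 0,"ry": 0,"rz": 0},
    {"tx": 0,"ty": 0,"tz": 0,"rx": 0,"ry": 0,"rz": 0},
    {"tx": 0,"ty": 0,"tz": 0,"rx": 0,"ry": 0,"rz": 0},
    {"tx": 0,"ty": 0,"tz": 0,"rx": 0,"ry": 0,"rz": 0},
    {"tx": 0,"ty": 0,"tz": 0,"rx": 0,"ry": 0,"rz": 0}
  ],
  "gripper": 0.44
}}

```text
time: 6.2
tool_pos: [550.8, -153.1, 24.3]
tcp_rot: [-3.141, 0.0, -2.803]
contact_force: [-0.3, -3.1, 1.4]
grip_width: 52.3
finger_force: 1.0
```

>>> {"op": "carry_out", "data": {
  "plan": [
    {"tx": 0,"ty": 0,"tz": 0,"rx": 0,"ry": 0,"rz": 0},
    {"tx": 0,"ty": 0,"tz": 0,"rx": 0,"ry": 0,"rz": 0},
    {"tx": 0,"ty": 0,"tz": 0,"rx": 0,"ry": 0,"rz": 0}
  ],
  "gripper": 0.48
}}

```text
time: 6.5
tool_pos: [551.1, -153.4, 24.4]
tcp_rot: [-3.14, 0.001, -2.803]
contact_force: [0.7, -3.7, 1.4]
grip_width: 49.7
finger_force: 30.0
```

Contact at 49.7 mm, but the grip is too near the cap top. I'll open a bit, go 16 mm lower, shift about 1.5 mm in -y and grip again.

>>> {"op": "carry_out", "data": {
  "plan": [
    {"tx": 0,"ty": 0,"tz": 0,"rx": 0,"ry": 0,"rz": 0},
    {"tx": 0,"ty": 0,"tz": 0,"rx": 0,"ry": 0,"rz": 0},
    {"tx": 0,"ty": 0,"tz": 0,"rx": 0,"ry": 0,"rz": 0},
    {"tx": 0,"ty": -1.5,"tz": 0,"rx": 0,"ry": 0,"rz": 0},
    {"tx": 0,"ty": 0,"tz": -4,"rx": 0,"ry": 0,"rz": 0},
    {"tx": 0,"ty": 0,"tz": -4,"rx": 0,"ry": 0,"rz": 0},
    {"tx": 0,"ty": 0,"tz": -4,"rx": 0,"ry": 0,"rz": 0},
    {"tx": 0,"ty": 0,"tz": 0,"rx": 0,"ry": 0,"rz": 0},
    {"tx": 0,"ty": 0,"tz": 0,"rx": 0,"ry": 0,"rz": 0}
  ],
  "gripper": 0.15
}}

```text
time: 7.4
tool_pos: [550.5, -154.2, 11.9]
tcp_rot: [3.141, -0.0, -2.803]
contact_force: [-0.5, -0.3, 0.7]
grip_width: 78.4
finger_force: 0.0
```

>>> {"op": "carry_out", "data": {
  "plan": [
    {"tx": 0,"ty": 0,"tz": -4,"rx": 0,"ry": 0,"rz": 0},
    {"tx": 0,"ty": 0,"tz": 0,"rx": 0,"ry": 0,"rz": 0},
    {"tx": 0,"ty": 0,"tz": 0,"rx": 0,"ry": 0,"rz": 0}
  ]
}}

```text
time: 7.7
tool_pos: [550.5, -154.2, 8.0]
tcp_rot: [3.141, -0.0, -2.803]
contact_force: [-0.3, 0.1, 0.2]
grip_width: 78.0
finger_force: 0.0
```

>>> {"op": "carry_out", "data": {
  "plan": [
    {"tx": 0,"ty": 0,"tz": 0,"rx": 0,"ry": 0,"rz": 0},
    {"tx": 0,"ty": 0,"tz": 0,"rx": 0,"ry": 0,"rz": 0},
    {"tx": 0,"ty": 0,"tz": 0,"rx": 0,"ry": 0,"rz": 0},
    {"tx": 0,"ty": 0,"tz": 0,"rx": 0,"ry": 0,"rz": 0},
    {"tx": 0,"ty": 0,"tz": 0,"rx": 0,"ry": 0,"rz": 0},
    {"tx": 0,"ty": 0,"tz": 0,"rx": 0,"ry": 0,"rz": 0}
  ],
  "gripper": 0.6
}}

```text
time: 8.3
tool_pos: [550.6, -154.1, 8.2]
tcp_rot: [3.141, 0.0, -2.803]
contact_force: [-0.5, 1.0, 1.5]
grip_width: 50.1
finger_force: 30.0
```

Good grip. Reported z is 8 with no rack contact, which confirms the offset. Now I'll lift and weigh it.

>>> {"op": "carry_out", "data": {
  "plan": [
    {"tx": 0,"ty": 0,"tz": 4,"rx": 0,"ry": 0,"rz": 0},
    {"tx": 0,"ty": 0,"tz": 8,"rx": 0,"ry": 0,"rz": 0},
    {"tx": 0,"ty": 0,"tz": 12,"rx": 0,"ry": 0,"rz": 0},
    {"tx": 0,"ty": 0,"tz": 14,"rx": 0,"ry": 0,"rz": 0},
    {"tx": 0,"ty": 0,"tz": 12,"rx": 0,"ry": 0,"rz": 0},
    {"tx": 0,"ty": 0,"tz": 6,"rx": 0,"ry": 0,"rz": 0},
    {"tx": 0,"ty": 0,"tz": 0,"rx": 0,"ry": 0,"rz": 0},
    {"tx": 0,"ty": 0,"tz": 0,"rx": 0,"ry": 0,"rz": 0},
    {"tx": 0,"ty": 0,"tz": 0,"rx": 0,"ry": 0,"rz": 0},
    {"tx": 0,"ty": 0,"tz": 0,"rx": 0,"ry": 0,"rz": 0},
    {"tx": 0,"ty": 0,"tz": 0,"rx": 0,"ry": 0,"rz": 0},
    {"tx": 0,"ty": 0,"tz": 0,"rx": 0,"ry": 0,"rz": 0}
  ]
}}

```text
time: 9.5
tool_pos: [550.5, -154.3, 63.9]
tcp_rot: [3.141, -0.0, -2.803]
contact_force: [0.5, 0.3, -4.3]
grip_width: 50.2
finger_force: 30.0
```

```bash
cat > w.py <<'E'
from h import *
F=[]
for i in range(8):
    s=bot.capture("scene"); F.append(bot.get_obs()["contact_force"])
F=np.array(F); print(F.mean(0).round(2),F.std(0).round(2)); o=bot.get_obs();print(o["tool_pos"],o["moment"],o["grip_width"],o["finger_force"])
s=cv2.convertScaleAbs(np.ascontiguousarray(s[:,:,::-1]),alpha=1.5,beta=10)
import sys; x,y=int(sys.argv[2]),int(sys.argv[3])
cv2.imwrite(sys.argv[1],cv2.resize(s[y:y+100,x:x+133],(532,400),interpolation=cv2.INTER_CUBIC))
E
python3 w.py pics/w1.png 230 150
```

```text
[-0.11 -0.03 -3.69] [0.29 0.29 0.66]
[ 550.63780051 -154.27034493   64.17645567] [ 0.06900245  0.03508721 -0.00830394] 50.28380385171677 29.9993334710598
```

View pics/w1.png

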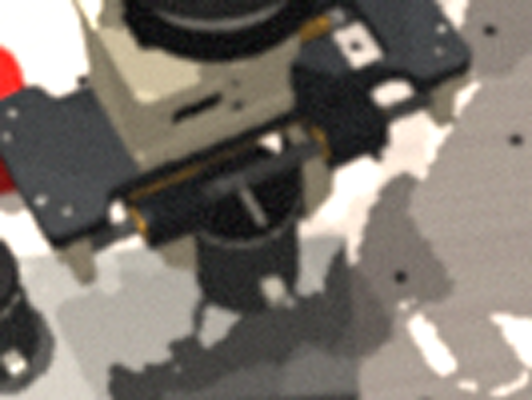

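The left tube is lifted clear and upright. It weighs about 3.7 N (about 0.38 kg), so it is the heavy one. Next I'll put it back, then lift the right one.

>>> {"op": "carry_out", "data": {
  "plan": [
    {"tx": 0,"ty": 0,"tz": -10,"rx": 0,"ry": 0,"rz": 0},
    {"tx": 0,"ty": 0,"tz": -14,"rx": 0,"ry": 0,"rz": 0},
    {"tx": 0,"ty": 0,"tz": -12,"rx": 0,"ry": 0,"rz": 0},
    {"tx": 0,"ty": 0,"tz": -6,"rx": 0,"ry": 0,"rz": 0},
    {"tx": 0,"ty": 0,"tz": -4,"rx": 0,"ry": 0,"rz": 0},
    {"tx": 0,"ty": 0,"tz": -4,"rx": 0,"ry": 0,"rz": 0},
    {"tx": 0,"ty": 0,"tz": -3,"rx": 0,"ry": 0,"rz": 0},
    {"tx": 0,"ty": 0,"tz": -2.5,"rx": 0,"ry": 0,"rz": 0},
    {"tx": 0,"ty": 0,"tz": 0,"rx": 0,"ry": 0,"rz": 0},
    {"tx": 0,"ty": 0,"tz": 0,"rx": 0,"ry": 0,"rz": 0},
    {"tx": 0,"ty": 0,"tz": 0,"rx": 0,"ry": 0,"rz": 0}
  ]
}}

```text
time: 11.0
tool_pos: [550.8, -154.3, 8.9]
tcp_rot: [-3.141, 0.0, -2.803]
contact_force: [0.1, 0.2, -4.5]
grip_width: 50.3
finger_force: 30.0
```

>>> {"op": "carry_out", "data": {
  "plan": [
    {"tx": 0,"ty": 0,"tz": -1,"rx": 0,"ry": 0,"rz": 0},
    {"tx": 0,"ty": 0,"tz": 0,"rx": 0,"ry": 0,"rz": 0},
    {"tx": 0,"ty": 0,"tz": 0,"rx": 0,"ry": 0,"rz": 0}
  ]
}}

```text
time: 11.3
tool_pos: [550.9, -154.4, 8.2]
tcp_rot: [-3.141, 0.001, -2.803]
contact_force: [-0.4, 0.5, 2.6]
grip_width: 50.3
finger_force: 30.0
```

>>> {"op": "carry_out", "data": {
  "plan": [
    {"tx": 0,"ty": 0,"tz": 0,"rx": 0,"ry": 0,"rz": 0},
    {"tx": 0,"ty": 0,"tz": 0,"rx": 0,"ry": 0,"rz": 0},
    {"tx": 0,"ty": 0,"tz": 0,"rx": 0,"ry": 0,"rz": 0},
    {"tx": 0,"ty": 0,"tz": 0,"rx": 0,"ry": 0,"rz": 0},
    {"tx": 0,"ty": 0,"tz": 10,"rx": 0,"ry": 0,"rz": 0},
    {"tx": 0,"ty": 0,"tz": 25,"rx": 0,"ry": 0,"rz": 0},
    {"tx": 0,"ty": 0,"tz": 35,"rx": 0,"ry": 0,"rz": 0},
    {"tx": 0,"ty": 0,"tz": 15,"rx": 0,"ry": 0,"rz": 0},
    {"tx": -3,"ty": -43,"tz": 0,"rx": 0,"ry": 0,"rz": 0},
    {"tx": -3,"ty": -43,"tz": 0,"rx": 0,"ry": 0,"rz": 0},
    {"tx": -2.5,"ty": -43,"tz": 0,"rx": 0,"ry": 0,"rz": 0},
    {"tx": 0,"ty": 0,"tz": 0,"rx": 0,"ry": 0,"rz": 0}
  ],
  "gripper": 0
}}

```text
time: 12.5
tool_pos: [541.6, -288.7, 93.4]
tcp_rot: [-3.139, 0.0, -2.808]
contact_force: [0.7, 0.7, -0.8]
grip_width: 91.7
finger_force: 0.0
```

>>> {"op": "carry_out", "data": {
  "plan": [
    {"tx": 0,"ty": 0,"tz": -25,"rx": 0,"ry": 0,"rz": 0},
    {"tx": 0,"ty": 0,"tz": -20,"rx": 0,"ry": 0,"rz": 0},
    {"tx": 0,"ty": 0,"tz": -15,"rx": 0,"ry": 0,"rz": 0},
    {"tx": 0,"ty": 0,"tz": -10,"rx": 0,"ry": 0,"rz": 0},
    {"tx": 0,"ty": 0,"tz": -8,"rx": 0,"ry": 0,"rz": 0},
    {"tx": 0,"ty": 0,"tz": -6,"rx": 0,"ry": 0,"rz": 0},
    {"tx": 0,"ty": 0,"tz": 0,"rx": 0,"ry": 0,"rz": 0},
    {"tx": 0,"ty": 0,"tz": 0,"rx": 0,"ry": 0,"rz": 0}
  ]
}}

```text
time: 13.3
tool_pos: [542.4, -283.4, 9.1]
tcp_rot: [-3.141, 0.0, -2.803]
contact_force: [-0.5, -0.8, 0.4]
grip_width: 91.6
finger_force: 0.0
```

>>> {"op": "carry_out", "data": {
  "plan": [
    {"tx": 0,"ty": 0,"tz": 0,"rx": 0,"ry": 0,"rz": 0},
    {"tx": 0,"ty": 0,"tz": 0,"rx": 0,"ry": 0,"rz": 0},
    {"tx": 0,"ty": 0,"tz": 0,"rx": 0,"ry": 0,"rz": 0},
    {"tx": 0,"ty": 0,"tz": 0,"rx": 0,"ry": 0,"rz": 0},
    {"tx": 0,"ty": 0,"tz": 0,"rx": 0,"ry": 0,"rz": 0},
    {"tx": 0,"ty": 0,"tz": 0,"rx": 0,"ry": 0,"rz": 0}
  ],
  "gripper": 0.43
}}

```text
time: 13.9
tool_pos: [542.1, -283.3, 8.7]
tcp_rot: [3.142, 0.0, -2.803]
contact_force: [-1.2, 0.3, -0.3]
grip_width: 53.0
finger_force: 0.0
```

>>> {"op": "carry_out", "data": {
  "plan": [
    {"tx": 0,"ty": 0,"tz": 0,"rx": 0,"ry": 0,"rz": 0},
    {"tx": 0,"ty": 0,"tz": 0,"rx": 0,"ry": 0,"rz": 0},
    {"tx": 0,"ty": 0,"tz": 0,"rx": 0,"ry": 0,"rz": 0}
  ],
  "gripper": 0.6
}}

```text
time: 14.2
tool_pos: [542.1, -283.2, 8.6]
tcp_rot: [3.141, -0.0, -2.803]
contact_force: [-0.5, 0.6, 0.7]
grip_width: 49.7
finger_force: 30.0
```

Centred grip with no side force. Lifting now.

>>> {"op": "carry_out", "data": {
  "plan": [
    {"tx": 0,"ty": 0,"tz": 4,"rx": 0,"ry": 0,"rz": 0},
    {"tx": 0,"ty": 0,"tz": 8,"rx": 0,"ry": 0,"rz": 0},
    {"tx": 0,"ty": 0,"tz": 12,"rx": 0,"ry": 0,"rz": 0},
    {"tx": 0,"ty": 0,"tz": 14,"rx": 0,"ry": 0,"rz": 0},
    {"tx": 0,"ty": 0,"tz": 12,"rx": 0,"ry": 0,"rz": 0},
    {"tx": 0,"ty": 0,"tz": 6,"rx": 0,"ry": 0,"rz": 0},
    {"tx": 0,"ty": 0,"tz": 0,"rx": 0,"ry": 0,"rz": 0},
    {"tx": 0,"ty": 0,"tz": 0,"rx": 0,"ry": 0,"rz": 0},
    {"tx": 0,"ty": 0,"tz": 0,"rx": 0,"ry": 0,"rz": 0},
    {"tx": 0,"ty": 0,"tz": 0,"rx": 0,"ry": 0,"rz": 0},
    {"tx": 0,"ty": 0,"tz": 0,"rx": 0,"ry": 0,"rz": 0},
    {"tx": 0,"ty": 0,"tz": 0,"rx": 0,"ry": 0,"rz": 0}
  ]
}}

```text
time: 15.4
tool_pos: [542.0, -283.2, 64.4]
tcp_rot: [3.141, -0.0, -2.803]
contact_force: [0.6, -0.2, -2.0]
grip_width: 49.6
finger_force: 30.0
```

```bash
python3 w.py pics/w2.png 195 160
```

```text
[ 0.4   0.2  -1.36] [0.4  0.36 0.61]
[ 542.10486778 -283.27800512   64.65369391] [ 0.03178803 -0.05235071  0.02010046] 49.28700641095424 29.999723746441305
```

View pics/w2.png

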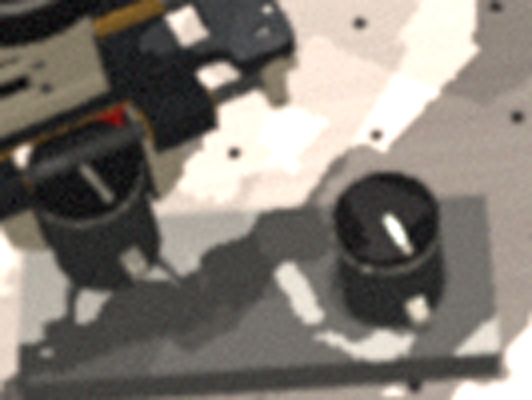

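The right tube is lifted and weighs about 1.4 N, so it is the light one. The left tube stands seated (cap at (387,217) in the crop). I'll put the right one back.

>>> {"op": "carry_out", "data": {
  "plan": [
    {"tx": 0,"ty": 0,"tz": -10,"rx": 0,"ry": 0,"rz": 0},
    {"tx": 0,"ty": 0,"tz": -14,"rx": 0,"ry": 0,"rz": 0},
    {"tx": 0,"ty": 0,"tz": -12,"rx": 0,"ry": 0,"rz": 0},
    {"tx": 0,"ty": 0,"tz": -6,"rx": 0,"ry": 0,"rz": 0},
    {"tx": 0,"ty": 0,"tz": -4,"rx": 0,"ry": 0,"rz": 0},
    {"tx": 0,"ty": 0,"tz": -4,"rx": 0,"ry": 0,"rz": 0},
    {"tx": 0,"ty": 0,"tz": -3,"rx": 0,"ry": 0,"rz": 0},
    {"tx": 0,"ty": 0,"tz": -3,"rx": 0,"ry": 0,"rz": 0},
    {"tx": 0,"ty": 0,"tz": -0.5,"rx": 0,"ry": 0,"rz": 0},
    {"tx": 0,"ty": 0,"tz": 0,"rx": 0,"ry": 0,"rz": 0},
    {"tx": 0,"ty": 0,"tz": 0,"rx": 0,"ry": 0,"rz": 0}
  ]
}}

```text
time: 16.9
tool_pos: [542.4, -283.4, 8.6]
tcp_rot: [-3.141, 0.001, -2.803]
contact_force: [-0.7, 0.0, 2.2]
grip_width: 49.3
finger_force: 30.0
```

>>> {"op": "carry_out", "data": {
  "plan": [
    {"tx": 0,"ty": 0,"tz": 0,"rx": 0,"ry": 0,"rz": 0},
    {"tx": 0,"ty": 0,"tz": 0,"rx": 0,"ry": 0,"rz": 0},
    {"tx": 0,"ty": 0,"tz": 0,"rx": 0,"ry": 0,"rz": 0},
    {"tx": 0,"ty": 0,"tz": 0,"rx": 0,"ry": 0,"rz": 0},
    {"tx": 0,"ty": 0,"tz": 10,"rx": 0,"ry": 0,"rz": 0},
    {"tx": 0,"ty": 0,"tz": 25,"rx": 0,"ry": 0,"rz": 0},
    {"tx": 0,"ty": 0,"tz": 35,"rx": 0,"ry": 0,"rz": 0},
    {"tx": 0,"ty": 0,"tz": 15,"rx": 0,"ry": 0,"rz": 0},
    {"tx": 3,"ty": 43,"tz": 0,"rx": 0,"ry": 0,"rz": 0},
    {"tx": 3,"ty": 43,"tz": 0,"rx": 0,"ry": 0,"rz": 0},
    {"tx": 2.5,"ty": 43,"tz": 0,"rx": 0,"ry": 0,"rz": 0},
    {"tx": 0,"ty": 0,"tz": 0,"rx": 0,"ry": 0,"rz": 0}
  ],
  "gripper": 0
}}

```text
time: 18.1
tool_pos: [550.6, -149.4, 94.0]
tcp_rot: [3.14, 0.0, -2.799]
contact_force: [-0.1, -0.6, 0.0]
grip_width: 91.8
finger_force: 0.0
```

>>> {"op": "carry_out", "data": {
  "plan": [
    {"tx": 0,"ty": 0,"tz": -25,"rx": 0,"ry": 0,"rz": 0},
    {"tx": 0,"ty": 0,"tz": -20,"rx": 0,"ry": 0,"rz": 0},
    {"tx": 0,"ty": 0,"tz": -15,"rx": 0,"ry": 0,"rz": 0},
    {"tx": 0,"ty": 0,"tz": -10,"rx": 0,"ry": 0,"rz": 0},
    {"tx": 0,"ty": 0,"tz": -8,"rx": 0,"ry": 0,"rz": 0},
    {"tx": 0,"ty": 0,"tz": -6,"rx": 0,"ry": 0,"rz": 0},
    {"tx": 0,"ty": 0,"tz": 0,"rx": 0,"ry": 0,"rz": 0},
    {"tx": 0,"ty": 0,"tz": 0,"rx": 0,"ry": 0,"rz": 0}
  ]
}}

```text
time: 18.9
tool_pos: [550.9, -154.5, 9.6]
tcp_rot: [-3.141, 0.001, -2.803]
contact_force: [1.4, 0.5, 0.7]
grip_width: 92.1
finger_force: 0.0
```

>>> {"op": "carry_out", "data": {
  "plan": [
    {"tx": 0,"ty": 0,"tz": 0,"rx": 0,"ry": 0,"rz": 0},
    {"tx": 0,"ty": 0,"tz": 0,"rx": 0,"ry": 0,"rz": 0},
    {"tx": 0,"ty": 0,"tz": 0,"rx": 0,"ry": 0,"rz": 0},
    {"tx": 0,"ty": 0,"tz": 0,"rx": 0,"ry": 0,"rz": 0},
    {"tx": 0,"ty": 0,"tz": 0,"rx": 0,"ry": 0,"rz": 0},
    {"tx": 0,"ty": 0,"tz": 0,"rx": 0,"ry": 0,"rz": 0},
    {"tx": 0,"ty": 0,"tz": 0,"rx": 0,"ry": 0,"rz": 0},
    {"tx": 0,"ty": 0,"tz": 0,"rx": 0,"ry": 0,"rz": 0}
  ],
  "gripper": 0.6
}}

```text
time: 19.7
tool_pos: [550.7, -154.4, 9.2]
tcp_rot: [-3.141, 0.0, -2.803]
contact_force: [-0.5, -1.0, -0.4]
grip_width: 50.1
finger_force: 30.0
```

Gripped. Lift, then carry to the port while turning.

>>> {"op": "carry_out", "data": {
  "plan": [
    {"tx": 0,"ty": 0,"tz": 4,"rx": 0,"ry": 0,"rz": 0},
    {"tx": 0,"ty": 0,"tz": 8,"rx": 0,"ry": 0,"rz": 0},
    {"tx": 0,"ty": 0,"tz": 16,"rx": 0,"ry": 0,"rz": 0},
    {"tx": 0,"ty": 0,"tz": 24,"rx": 0,"ry": 0,"rz": 0},
    {"tx": 0,"ty": 0,"tz": 28,"rx": 0,"ry": 0,"rz": 0},
    {"tx": 0,"ty": 0,"tz": 24,"rx": 0,"ry": 0,"rz": 0},
    {"tx": 0,"ty": 0,"tz": 16,"rx": 0,"ry": 0,"rz": 0},
    {"tx": 0,"ty": 0,"tz": 10,"rx": 0,"ry": 0,"rz": 0},
    {"tx": 0,"ty": 0,"tz": 0,"rx": 0,"ry": 0,"rz": 0}
  ]
}}

```text
time: 20.6
tool_pos: [551.2, -154.5, 140.6]
tcp_rot: [-3.14, 0.002, -2.803]
contact_force: [-0.2, 0.4, -4.0]
grip_width: 50.1
finger_force: 30.0
```

>>> {"op": "carry_out", "data": {
  "plan": [
    {"tx": -1,"ty": 12,"tz": 0,"rx": 0,"ry": 0,"rz": -0.04},
    {"tx": -2,"ty": 24,"tz": 0,"rx": 0,"ry": 0,"rz": -0.08},
    {"tx": -3,"ty": 36,"tz": 0,"rx": 0,"ry": 0,"rz": -0.09},
    {"tx": -3,"ty": 36,"tz": 0,"rx": 0,"ry": 0,"rz": -0.09},
    {"tx": -3,"ty": 36,"tz": 0,"rx": 0,"ry": 0,"rz": -0.09},
    {"tx": -3,"ty": 36,"tz": 0,"rx": 0,"ry": 0,"rz": -0.09},
    {"tx": -3,"ty": 36,"tz": 0,"rx": 0,"ry": 0,"rz": -0.09},
    {"tx": -3,"ty": 36,"tz": 0,"rx": 0,"ry": 0,"rz": -0.09},
    {"tx": -3,"ty": 36,"tz": 0,"rx": 0,"ry": 0,"rz": -0.09},
    {"tx": -3,"ty": 36,"tz": 0,"rx": 0,"ry": 0,"rz": -0.09},
    {"tx": -2,"ty": 32,"tz": 0,"rx": 0,"ry": 0,"rz": -0.06},
    {"tx": -1,"ty": 18,"tz": 0,"rx": 0,"ry": 0,"rz": -0.04}
  ]
}}

```text
time: 21.8
tool_pos: [519.2, 222.1, 137.8]
tcp_rot: [-3.14, -0.002, 2.539]
contact_force: [0.6, -0.6, -3.5]
grip_width: 50.0
finger_force: 30.0
```

>>> {"op": "carry_out", "data": {
  "plan": [
    {"tx": 0,"ty": 0,"tz": 0,"rx": 0,"ry": 0,"rz": 0},
    {"tx": 0,"ty": 0,"tz": 0,"rx": 0,"ry": 0,"rz": 0},
    {"tx": 0,"ty": 0,"tz": 0,"rx": 0,"ry": 0,"rz": 0},
    {"tx": 0,"ty": 0,"tz": -6,"rx": 0,"ry": 0,"rz": 0},
    {"tx": 0,"ty": 0,"tz": -8,"rx": 0,"ry": 0,"rz": 0},
    {"tx": 0,"ty": 0,"tz": -6,"rx": 0,"ry": 0,"rz": 0},
    {"tx": 0,"ty": 0,"tz": 0,"rx": 0,"ry": 0,"rz": 0},
    {"tx": 0,"ty": 0,"tz": 0,"rx": 0,"ry": 0,"rz": 0},
    {"tx": 0,"ty": 0,"tz": 0,"rx": 0,"ry": 0,"rz": 0}
  ]
}}

```text
time: 22.7
tool_pos: [520.8, 219.8, 119.4]
tcp_rot: [3.141, 0.0, 2.54]
contact_force: [0.1, 1.0, -4.9]
grip_width: 50.0
finger_force: 30.0
```

Run:
```python
from h import *
S=cv2.convertScaleAbs(np.ascontiguousarray(bot.capture("scene")[:,:,::-1]),alpha=1.5,beta=10)
o=bot.get_obs(); P=o["tool_pos"]; b=P[2]+3.8; print(P,o["tcp_rot"],o["contact_force"],b)
x,y=410,110
c=cv2.resize(S[y:y+100,x:x+133],(798,600),interpolation=cv2.INTER_CUBIC)
a=np.radians(-34)
X=[[520.5,220,b+70],[520.5+25*np.cos(a),220+25*np.sin(a),b+70],[520.5+35*np.cos(a),220+35*np.sin(a),b+23]]
X2=[[520.5,220,80],[520.5+54*np.cos(a),220+54*np.sin(a),78]]
for q in proj("scene",X): cv2.circle(c,tuple(int(v) for v in (q-[x,y])*6),3,(0,0,255),-1)
for q in proj("scene",X2): cv2.circle(c,tuple(int(v) for v in (q-[x,y])*6),3,(0,255,0),-1)
cv2.imwrite("pics/f1.png",c)
for n in("top","scene"):cv2.imwrite(f"pics/{n}9.png",bot.capture(n)[:,:,::-1])
```

```text
[520.8133858  219.8044058  119.43952289] [3.14104351e+00 4.13589819e-04 2.53986603e+00] [-0.19140549  0.16816216 -3.09997513] 123.23952288508369
```

View pics/f1.png

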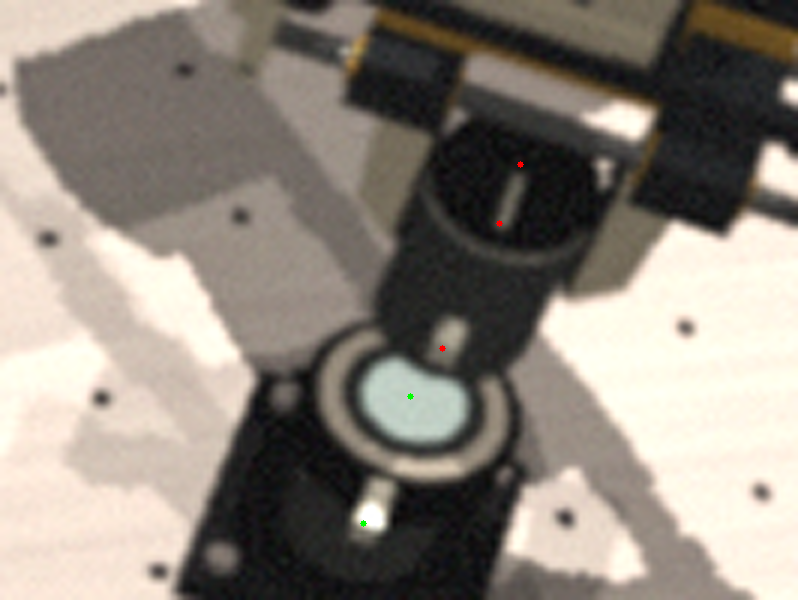

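The held tube, its cap line and its tab match the predicted points (red) within about 1 px (2 mm). The port centre at (415,400) and tab at (372,520) also agree with the green points. One last look at the rack.

Run:
```python
import cv2,numpy as np
a=[cv2.imread(f"pics/scene{i}.png")[180:280,185:335] for i in(0,9)]
b=[cv2.imread(f"pics/top{i}.png")[240:340,320:470] for i in(0,9)]
f=lambda p:np.hstack([cv2.resize(q,(390,260),interpolation=cv2.INTER_CUBIC) for q in p])
cv2.imwrite("pics/f2.png",cv2.convertScaleAbs(np.vstack([f(a),f(b)]),alpha=1.5,beta=10))
```

```text
(no output)
```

View pics/f2.png

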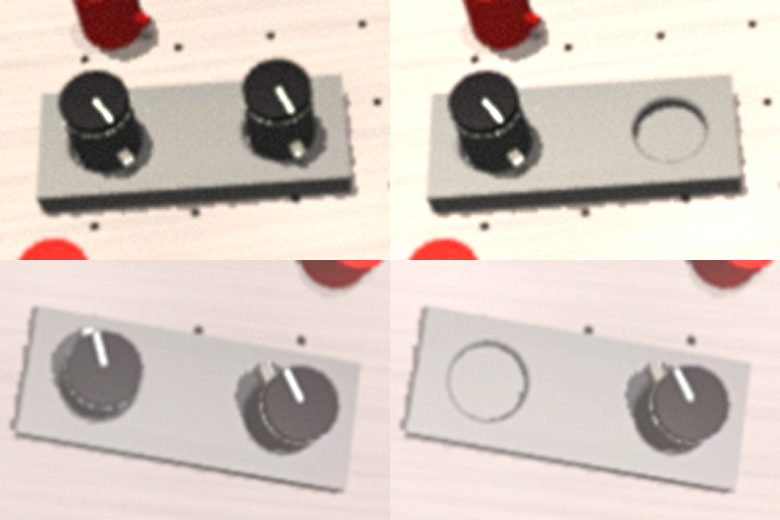

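The right tube is seated exactly as before: cap at (95,100) in the old crop and (485,100) in the new one, the same place after the 390 px offset. The left nest is empty. Handing in.

```bash
python3 -c "
from plant import bot
print(bot.get_obs()['dq'].round(3)); print(bot.close_job())"
```

```text
[-0.001 -0.002  0.     0.     0.001 -0.002]
the job is handed in; nothing more can be done
None
```

I handed the job in (no verdict was returned) with the heavier left tube (about 0.38 kg against 0.14 kg) held upright about 43 mm above the port's glass, centred within about 2 mm with its tab along the port's, and the right tube standing back in its own nest; the gripper's real tips sat about 35 mm higher than the reported position, so the first grasp closed on air above the cap and I gripped lower.

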